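# Pack the donor samples in the cool carrier

### The job

Pack the donor samples in the cool carrier for the courier, from the bottom up and in this order: the cold brick flat on the floor between the ribs, the shallow white tray over it on the end ledges, the rack that holds the tubes inside the tray, and last the hood, fully down over the rim all round. Lengthwise things go in lengthwise; keep the tubes upright and leave the other things on the table where they are.

Things in the scene. Friction and masses are not known exactly. Their poses are not given: they have to be found in the camera images.
- carrier: Cool carrier: fixed open tub, grey outside, cream inside. Outside 186 (x) x 144 mm, 70 high; outside flange 202 x 160, top at z 58, carries the hood. Inside 172 x 130, floor at z 8. End ledges, 16 long, top z 35, hold the tray between cheeks 74 apart (tops z 49). Floor bay 140 long; ribs in its corners (tops z 18) 74 apart; middle 88 mm rib-free. Origin: centre of underside, z up.
- brick: Cold brick: flat hard blue block with a white label, 126 (x) x 60 x 24 mm, 0.15 to 0.27 kg, loose, lying flat. Origin: centre of the underside. Take it across its 60 mm width. Seated on the carrier's floor, its origin is 8 mm above the carrier's.
- tray: Shallow white plastic tray with grey spots, 160 (x) x 62 x 14 mm outside, walls 2.5, inner floor 3 mm above its underside (inside 155 x 57), 70 g, loose. Origin: centre of the underside. Take it across its 62 mm width. Seated with both ends on the carrier's ledges, its origin is 35 mm above the carrier's, 3 mm clear of the brick.
- rack: Orange lattice rack FULL of tubes: 130 (x) x 44 mm, 48 high; twelve fixed tubes, purple caps up to 80 mm; top deck 34 to 48 mm up; 0.13 to 0.25 kg, loose, upright. Origin: centre of the underside. Take it across its 44 mm width at the deck, TCP about 38 mm up (the tray's rim will stand 11 mm above its underside). Seated in the tray, its origin is 3 mm above the tray's, 38 above the carrier's.
- hood: White hood, the carrier's cover, standing open side down: 204 (x) x 162 x 70 mm, walls 4, inside 196 x 154, 66 deep: 5 mm play round the tub's rim. 0.35 kg, loose. Black bar handle over the middle: 100 mm along x, 14 wide, 14 high, bar centre 98 mm above the underside, 21 mm of room beneath. Origin: centre of its open underside. Seated on the flange, its origin is 58 mm above the carrier's.
- spare_rack: Bystander: the same orange rack, EMPTY, 130 x 44 x 48 mm, loose. Origin: centre of the underside. To be left alone.
- tape: Bystander: roll of white tape lying flat, 54 mm across, 25 mm high, loose. Origin: centre of the underside. To be left alone.
- narrow_tape: Bystander: narrow roll of white tape lying flat, 50 mm across, 12.5 mm high, loose, near the robot. Origin: centre of the underside. To be left alone.
- saline: Bystander: small bottle, upright, 48 mm across, 100 mm high, loose. Origin: centre of the underside. To be left alone.
Mind the look-alikes: they are no part of the job. What is shaped like the rack but pink is not meant.

How it is judged:
On the way, in this order (a step that is already met when the one before it is completed fails the run):
1. the cold brick lies on the carrier's floor (x of brick in the frame of carrier between -0.01 and 0.01 m and y of brick in the frame of carrier between -0.01 and 0.01 m and z of brick in the frame of carrier between 0.005 and 0.011 m and angle between the x axis of brick and the x axis of carrier, either way round below 0.2 rad and angle between brick's own z axis and vertical below 0.07 rad), for 0.2 s.
2. the tray lies over it on the ledges (all of step 1 and x of tray in the frame of carrier between -0.009 and 0.009 m and y of tray in the frame of carrier between -0.009 and 0.009 m and z of tray in the frame of carrier between 0.032 and 0.038 m and angle between the x axis of tray and the x axis of carrier, either way round below 0.15 rad and angle between tray's own z axis and vertical below 0.07 rad), for 0.2 s.
3. the full rack stands in the tray (all of step 2 and x of rack in the frame of tray between -0.015 and 0.015 m and y of rack in the frame of tray between -0.009 and 0.009 m and z of rack in the frame of tray between 0 and 0.006 m and angle between the x axis of rack and the x axis of tray, either way round below 0.15 rad and angle between each of rack, rack's own z axis and vertical below 0.07 rad and x of rack in the frame of carrier between -0.024 and 0.024 m and y of rack in the frame of carrier between -0.018 and 0.018 m and z of rack in the frame of carrier between 0.035 and 0.042 m and angle between the x axis of rack and the x axis of carrier, either way round below 0.3 rad), for 0.2 s.
4. the hood is down on the flange (all of step 3 and x of hood in the frame of carrier between -0.008 and 0.008 m and y of hood in the frame of carrier between -0.008 and 0.008 m and z of hood in the frame of carrier between 0.055 and 0.061 m and angle between the x axis of hood and the x axis of carrier, either way round below 0.1 rad and angle between hood's own z axis and vertical below 0.07 rad), for 0.2 s.
At the end, for the whole second after the job is handed in: In the carrier: brick flat on the floor (centred to 10 mm), tray flat on both ledges (9 mm), full rack upright in the tray (15 mm lengthwise, 9 mm across), hood level on the flange (8 mm); heights to 3 mm, turned less than 0.1 rad (hood), 0.15 (tray, rack), 0.2 (brick); all at rest (all of step 4 and linear speed of each of brick, tray, rack, hood below 0.02 m/s and angular speed of each of brick, tray, rack, hood below 0.2 rad/s); the robot touches nothing.
It fails at once if the tubes are tipped (more than about 30 degrees) (angle between rack's own z axis and vertical above 0.5 rad).
It fails at once if a bystander is shifted by more than 30 mm (distance of any of spare_rack, tape, narrow_tape, saline from where it was at the start of the episode above 0.03 m).
It also fails if it takes over 138 s, if anything falls off the work surface, if the arm or the gripper's body presses on something with over 40 N, if the wrist force passes 120 N, or if a joint passes its speed limit or range.

### The arm

A 6-joint arm with a two-finger parallel gripper is mounted at the origin on the work surface. World frame = base frame: x ahead of the robot, y to its left, z up, the work surface at z = 0. Lengths are in m, angles in rad, forces in N, time in s.
With the tool pointing down it reaches from about 0.375 to 0.925 m from the base axis. Payload 5.7 kg.
Tool frame: the origin (TCP) lies between the finger pads, 19 mm behind the fingertips; this is the grasp point; z points along the fingers, y is the line along which they close (so a half turn about z gives the same grasp; the last joint's range is limited). The gripper opens to 88 mm and grips with 3 to 60 N. Pads are 20 mm wide; open, the fingers measure 115 mm over their backs; the gripper's body (75 mm by 178 mm) begins 61 mm behind the grasp point.
Start: joints at [-0.115, 0.359, 1.51, -0, 1.272, -0.115], TCP at [0.6, -0, 0.241] pointing down, gripper open.
Joint ranges: [-2.97, 2.97], [-1.01, 2.36], [0.21, 2.38], [-0.96, 4.11], [0.2, 2.71], [-2.98, 2.98]. Speed limits (rad/s): [2.39, 2.39, 3.14, 3.14, 3.14, 3.14].

### API

Orientations are given as [roll, pitch, yaw] about the fixed x, y, z axes, in that order (R = Rz(yaw) Ry(pitch) Rx(roll)).
In Python, from plant import robot gives the robot as it stands.
- The arm moves only by the tool jog_arm, never from a script. Its argument "rows" is a list that holds one entry, the list of rows, each a list of 5 numbers: the shift along the tool's x, y, z in mm, then the turn about the tool's z in rad, then the opening, from 0 (shut) to 1 (fully open). A call has exactly 5 rows; each row is the pose to reach, as a shift and turn from the pose commanded when the call began, along the tool's axes at that moment; what a row does not reach only later rows make up. A row lasts 1/10 s, in which the tool goes at most 50 mm and 8.59 degrees, less where a joint would pass 70% of its speed; a pose out of reach is approached as far as the arm can. A call with a gripper value outside its range is refused whole. The fingers move at their own pace and stop on an object; "grip_force" is the grip in N (left out, the last holds). Time passes only in rows, so rows that repeat a pose let the fingers close, or fill a call up. It gives the time, the measured TCP pose, the force, the opening and the grip force at its end, in the units of the state.
- robot.state(): the state, without advancing time (a new reading comes with each control period).
- robot.capture(name): name is "scene" or "side" or "wrist"; returns (picture, depth): 480x640x3 uint8, red, green, blue; 480x640 float32, m along the optical axis (not along the pixel's ray), 0 where there is no reading.
- robot.calibration(name): a dict with "mtx" (3x3 intrinsics, pixels), "D" ([k1, k2, p1, p2, k3] as OpenCV has them; the pictures are not rectified), "position" and "rotation" of the camera in the world. Camera axes: x right, y up, looking along -z (the intrinsics and any distortion apply to the point x, -y, -z); pixel columns grow to the right and rows downward; lengths in m; the calibration is good to about 2 mm. A picture is of the moment at which its call begins: read the wrist's pose just before it. calibration takes no time and is no camera call; for the wrist camera it gives the pose at the moment of the call.
- robot.hand_in(): hands the job in; it is judged then, once.
The state is a dict: "time_s": time; "q": joint angles; "joint_vel": joint speeds; "joint_efforts": joint torques, N m; "position": TCP position; "orientation": TCP orientation; "ft_force": force on the tool from outside, world axes, zero at the start; "torque": the same for the moment, N m; "gripper_width": finger opening in m; "grasp_force": force on a finger pad.
Only numpy, scipy, OpenCV 4.12 (cv2) and the standard library are available. Lean on these libraries where they do the work, as an engineer would, in place of code of your own. Each camera call takes 0.05 s, during which the arm holds its last target. There are 200 camera calls.

## Working session

There is one attempt and no reset: what is moved stays moved. The work goes in short steps, Python scripts to look and compute and a tool call to move; the robot and the scene stay as the last step left them, time stands still between calls to the robot, and variables do not carry over. Pictures are saved under pics/ and viewed, at most 14 in all, crops included, and the job is handed in when it is done.

Besides the shell and the picture viewer there is one more tool, called after ">>>" as name([rows], argument=value, ...), one row to a line, values as JSON. jog_arm: Moves the arm, as the interface text tells. Its arguments: {"type":"object","properties":{"rows":{"type":"array","items":{"type":"array","items":{"type":"array","items":{"type":"number"}}}},"grip_force":{"type":"number"}},"required":["rows"]}

```bash
mkdir -p pics; cat > h.py <<'E'
import numpy as np, cv2
from plant import robot
def cap(n, f=None):
    c=robot.calibration(n); p,d=robot.capture(n)
    if f: cv2.imwrite('pics/'+f, p[:,:,::-1])
    return p,d,c
def rays(c,uv):
    uv=np.asarray(uv,float).reshape(-1,1,2)
    n=cv2.undistortPoints(uv,np.array(c['mtx'],float),np.array(c['D'],float)).reshape(-1,2)
    return np.c_[n[:,0],-n[:,1],-np.ones(len(n))]@R(c).T
def R(c):
    r=np.array(c['rotation'],float)
    if r.shape==(3,3): return r
    from scipy.spatial.transform import Rotation as Ro
    return Ro.from_euler('xyz',r).as_matrix()
def plane(c,uv,z):
    r=rays(c,uv);o=np.array(c['position'])
    return o+r*((z-o[2])/r[:,2])[:,None]
def pts(c,d):
    v,u=np.mgrid[0:480,0:640]
    r=rays(c,np.c_[u.ravel(),v.ravel()])
    P=np.array(c['position'])+r*d.reshape(-1,1)
    P[d.ravel()==0]=np.nan
    return P.reshape(480,640,3)
E
python3 - <<'E'
from h import *
for n in('scene','side','wrist'):
    p,d,c=cap(n,n+'0.png'); print(n,c['position'],np.round(R(c),2).tolist(),c['mtx'],c['D'],(d>0).mean())
print(robot.state())
a=[cv2.imread('pics/%s0.png'%n) for n in('scene','side')]
np.savez('s0.npz',p=1)
E
```

```text
scene [1.28033348 0.52340666 0.84830571] [[-0.55, -0.54, 0.64], [0.84, -0.35, 0.42], [0.0, 0.77, 0.64]] [[582.97486288   0.         313.72406935]
 [  0.         582.97486288 239.00742438]
 [  0.           0.           1.        ]] [-0.01641048  0.          0.          0.          0.        ] 0.9958821614583333
side [0.16719155 0.81664108 0.7222733 ] [[-0.92, 0.23, -0.3], [-0.38, -0.54, 0.75], [0.01, 0.81, 0.59]] [[496.00752303   0.         316.69390597]
 [  0.         496.00752303 237.30749838]
 [  0.           0.           1.        ]] [-0.10771801  0.          0.          0.          0.        ] 0.9958626302083333
wrist [0.59920814 0.07496561 0.38443859] [[1.0, -0.0, 0.0], [0.0, 0.96, 0.27], [-0.0, -0.27, 0.96]] [[397.78203727   0.         319.20394136]
 [  0.         397.78203727 248.5017954 ]
 [  0.           0.           1.        ]] [-0.08017473  0.          0.          0.          0.        ] 0.9960286458333333
{'time_s': 0.15, 'q': array([-1.15077756e-01,  3.59374088e-01,  1.51117047e+00,  8.00550890e-06,
        1.27250332e+00, -1.15122656e-01]), 'joint_vel': array([-8.82519862e-05, -9.54291897e-04, -1.93981742e-03, -8.41665175e-04,
        1.18993009e-03, -1.23526449e-03]), 'joint_efforts': array([ 6.01716038e-04, -5.15759647e+01, -2.71007627e+01,  6.74942834e-02,
        3.05557286e-02, -7.96465724e-05]), 'position': array([5.99497612e-01, 6.65429397e-05, 2.40687200e-01]), 'orientation': array([-3.14014794e+00, -1.74757257e-04,  1.57083874e+00]), 'ft_force': array([-0.10871454,  0.56057135,  0.19644435]), 'torque': array([ 0.04508022, -0.01446556,  0.00816464]), 'grasp_force': 0.0, 'gripper_width': 0.08795241872087002}
```

View pictures.

View pics/scene0.png

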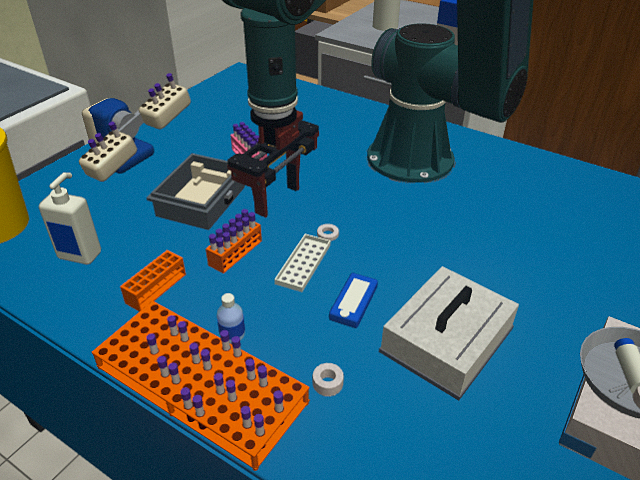

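View pics/side0.png

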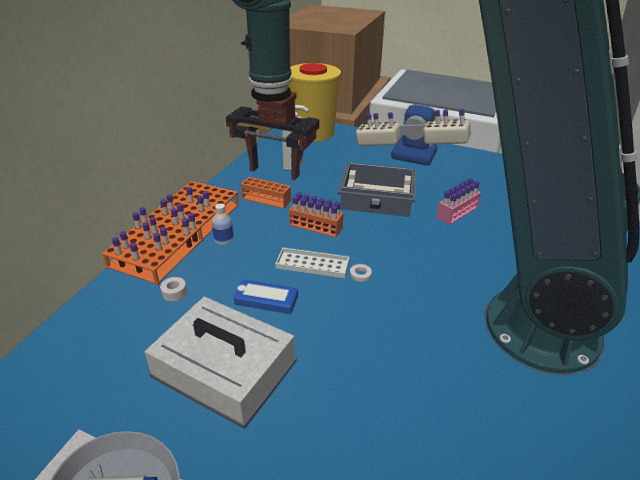

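Scene: full rack (234,245), carrier (195,188), tray (303,262), brick (354,300), hood (450,330). Look-alikes are the empty rack (153,280), the pink rack (248,143), the big orange rack (200,380), tape (328,378), narrow tape (328,231) and saline (230,320). I choose the small orange rack with tubes at (234,245).

```bash
cat > loc.py <<'E'
from h import *
def rect(P,m,zlo,zhi):
    q=P[m&(P[...,2]>zlo)&(P[...,2]<zhi)]
    if len(q)<20: return None
    r=cv2.minAreaRect((q[:,:2]*1000).astype(np.float32)); (x,y),(w,h),a=r
    if w<h: w,h,a=h,w,a+90
    return len(q),np.round([x,y],1),np.round([w,h],1),round((a+90)%180-90,2),np.round(np.nanmedian(q[:,2])*1000,1)
E
python3 - <<'E'
from loc import *
seeds={'rack':((234,250),(316,218)),'carrier':((195,188),(377,188)),'tray':((303,262),(312,262)),'brick':((354,300),(266,296)),'hood':((450,330),(222,350)),'spare':((153,280),(266,190)),'tape':((328,368),(173,285)),'ntape':((328,226),(361,268)),'saline':((230,300),(222,215))}
rng={'rack':(.04,.055,.07),'tray':(.01,.018,.1),'brick':(.018,.03,.08),'hood':(.062,.078,.14),'spare':(.04,.055,.09),'tape':(.02,.03,.045),'ntape':(.008,.018,.04),'saline':(.03,.11,.06),'carrier':(.063,.078,.13)}
for i,n in enumerate(('scene','side')):
    p,d,c=cap(n); P=pts(c,d)
    for k,s in seeds.items():
        u,v=s[i]; o=np.nanmedian(P[v-3:v+4,u-3:u+4].reshape(-1,3),0)
        a,b,r=rng[k]; m=np.hypot(P[...,0]-o[0],P[...,1]-o[1])<r
        print(n,k,np.round(o,3),rect(P,m,a,b))
    if i==0: cv2.imwrite('pics/crop1.png',cv2.resize(p[110:350,100:420,::-1],(800,600),interpolation=cv2.INTER_CUBIC))
E
```

```text
scene rack [ 0.589 -0.127  0.037] (447, array([ 575.5, -144.8]), array([116.3,  46.9]), -5.55, np.float64(46.7))
scene carrier [ 0.434 -0.383  0.007] (431, array([ 460.9, -340.3]), array([188.3, 148.1]), 12.34, np.float64(67.5))
scene tray [ 0.511 -0.004  0.003] (332, array([503.4,  -4.2]), array([185.6,  64.7]), 10.12, np.float64(12.6))
scene brick [0.566 0.155 0.025] (1401, array([555.7, 147.1]), array([130.8,  60.7]), 9.32, np.float64(24.8))
scene hood [0.579 0.353 0.071] (7264, array([542.4, 341.2]), array([208.5, 164.7]), -6.45, np.float64(71.1))
scene spare [ 0.756 -0.195  0.046] (1244, array([ 760.7, -202.3]), array([178. , 103.3]), 31.5, np.float64(46.6))
scene tape [0.735 0.199 0.025] (544, array([748.1, 207. ]), array([53.9, 52.5]), 45.3, np.float64(25.3))
scene ntape [ 0.386 -0.021  0.01 ] (181, array([398.3, -12.5]), array([49.2, 48. ]), 32.79, np.float64(11.6))
scene saline [0.752 0.004 0.099] (962, array([773.9,  -6.2]), array([83.6, 67.4]), 18.17, np.float64(63.5))
side rack [ 0.553 -0.129  0.044] (402, array([ 560.2, -145.6]), array([126.2,  45.8]), 1.24, np.float64(4
[... 175 characters left out ...]
-4.4]), array([177.1,  71.1]), 9.75, np.float64(13.1))
side brick [0.547 0.155 0.024] (1225, array([552.5, 145.9]), array([126.,  64.]), 10.03, np.float64(23.8))
side hood [0.529 0.35  0.07 ] (8029, array([540.7, 339.2]), array([209.2, 166.2]), -6.51, np.float64(70.3))
side spare [ 0.729 -0.198  0.044] (525, array([ 741.5, -187.7]), array([136. , 106.2]), -0.0, np.float64(46.9))
side tape [0.754 0.194 0.014] (324, array([754.9, 198. ]), array([77.9, 52.2]), -36.0, np.float64(25.3))
side ntape [ 0.4   -0.027  0.01 ] (236, array([406.2, -13.4]), array([66.1, 50.9]), -4.61, np.float64(12.5))
side saline [0.739 0.    0.079] (536, array([761.7,  -2.5]), array([73.4, 46.2]), 5.9, np.float64(61.7))
```

View pics/crop1.png

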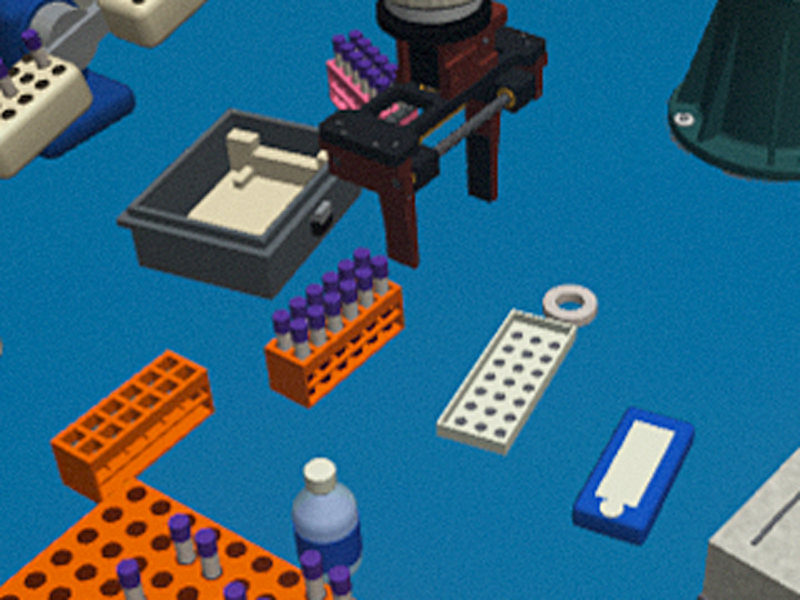

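>>> jog_arm([
  [[30,-9,0,0.15,1],[60,-18,0,0.3,1],[90,-27,0,0.45,1],[120,-36,0,0.6,1],[147,-45,0,0.75,1]],
])

```text
time_s: 0.75
position: [0.5544, 0.1483, 0.2412]
orientation: [-3.141, 0.0, 0.815]
ft_force: [0.5, -0.3, 0.1]
gripper_width: 0.0879
grasp_force: 0.0
```

>>> jog_arm([
  [[0,0,0,0.14,1],[0,0,0,0.28,1],[0,0,0,0.42,1],[0,0,0,0.56,1],[0,0,0,0.65,1]],
])

```text
time_s: 1.25
position: [0.5548, 0.147, 0.2412]
orientation: [3.142, 0.0, 0.166]
ft_force: [0.5, -0.1, 0.1]
gripper_width: 0.0876
grasp_force: 0.0
```

```bash
cat >> loc.py <<'E'
def top(c,d,P,xy,r,zlo,zhi,z):
    """mask by height near xy, biggest component, its contour cast on plane z -> rect"""
    m=((np.hypot(P[...,0]-xy[0],P[...,1]-xy[1])<r)&(P[...,2]>zlo)&(P[...,2]<zhi)).astype(np.uint8)
    m=cv2.morphologyEx(m,cv2.MORPH_CLOSE,np.ones((5,5))); m=cv2.morphologyEx(m,cv2.MORPH_OPEN,np.ones((2,2)))
    k=cv2.findContours(m,cv2.RETR_EXTERNAL,cv2.CHAIN_APPROX_NONE)[0]
    k=max(k,key=cv2.contourArea)
    q=plane(c,k.reshape(-1,2),z)[:,:2]*1000
    (x,y),(w,h),a=cv2.minAreaRect(q.astype(np.float32))
    if w<h: w,h,a=h,w,a+90
    return np.round([x,y],1),np.round([w,h],1),round((a+90)%180-90,2),np.round(k.reshape(-1,2).mean(0)),np.round(np.nanmedian(P[m>0][:,2])*1e3,1)
E
python3 - <<'E'
from loc import *
p,d,c=cap('wrist','w1.png'); P=pts(c,d)
print('brick',top(c,d,P,(.554,.147),.09,.015,.03,.024))
print('tray',top(c,d,P,(.503,-.004),.1,.006,.018,.014))
print(np.round(np.nanmedian(P[240:300:5,40:100:5].reshape(-1,3),0),4),robot.state()['position'])
E
```

```text
brick (array([554.9, 144.8]), array([123.8,  59.5]), 9.86, array([322., 216.]), np.float64(24.6))
tray (array([522.7,  -2. ]), array([140.9,  65.2]), 10.8, array([468., 249.]), np.float64(13.3))
[0.4943 0.3447 0.071 ] [0.55485664 0.14703972 0.24124496]
```

View pics/w1.png

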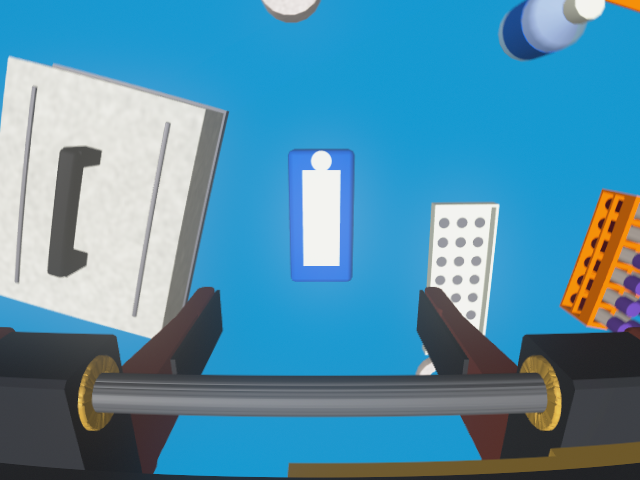

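>>> jog_arm([
  [[-20,45,0,0,1],[-40,90,0,0,1],[-60,135,0,0,1],[-80,180,0,0,1],[-100,225,0,0,1]],
])

```text
time_s: 1.8
position: [0.4939, -0.0934, 0.2414]
orientation: [3.141, -0.0, 0.173]
ft_force: [1.1, -0.1, 0.3]
gripper_width: 0.0881
grasp_force: 0.0
```

>>> jog_arm([
  [[-20,45,0,-0.02,1],[-40,90,0,-0.05,1],[-60,135,0,-0.05,1],[-80,175,0,-0.05,1],[-85,187,0,-0.05,1]],
])

```text
time_s: 2.3
position: [0.4416, -0.2945, 0.2415]
orientation: [3.14, 0.0, 0.219]
ft_force: [-0.8, 0.2, 0.5]
gripper_width: 0.0877
grasp_force: 0.0
```

>>> jog_arm([
  [[0,0,0,0,1],[0,0,0,0,1],[0,0,0,0,1],[0,0,0,0,1],[0,0,0,0,1]],
])

```text
time_s: 2.8
position: [0.4431, -0.2893, 0.2414]
orientation: [-3.141, 0.0, 0.223]
ft_force: [-0.2, 0.2, -0.2]
gripper_width: 0.0879
grasp_force: 0.0
```

```bash
python3 - <<'E'
from loc import *
print(robot.state()['position'],robot.state()['orientation'],robot.state()['q'])
p,d,c=cap('wrist','w2.png'); P=pts(c,d)
print('carrier',top(c,d,P,(.459,-.341),.13,.060,.078,.07))
print('flange',top(c,d,P,(.459,-.341),.14,.050,.078,.058))
print('rack',top(c,d,P,(.565,-.145),.085,.036,.058,.048))
E
```

```text
[ 0.44307295 -0.28929492  0.24142169] [-3.14142615e+00  3.55688089e-05  2.22700899e-01] [-7.09058318e-01  2.57161047e-01  1.66190317e+00  7.52727283e-05
  1.22268330e+00  6.39011429e-01]
carrier (array([ 460.5, -341.1]), array([190.8, 151.1]), 12.48, array([380., 204.]), np.float64(69.5))
flange (array([ 459.8, -342.7]), array([203.2, 160.6]), 12.15, array([382., 205.]), np.float64(59.4))
rack (array([ 550. , -151.4]), array([101.7,  48.3]), -1.15, array([182.,  63.]), np.float64(48.0))
```

View pics/w2.png

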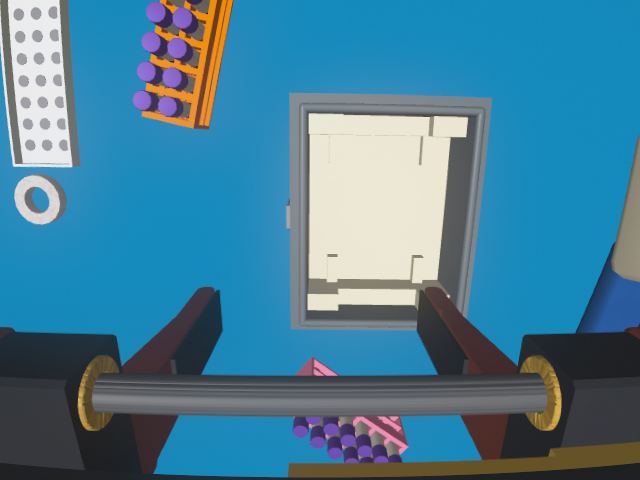

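>>> jog_arm([
  [[22,-44,0,0.01,1],[44,-88,0,0.02,1],[66,-132,0,0.03,1],[88,-176,0,0.04,1],[110,-220,0,0.05,1]],
])

```text
time_s: 3.35
position: [0.5021, -0.0495, 0.2416]
orientation: [3.141, -0.001, 0.171]
ft_force: [0.4, 0.1, -0.4]
gripper_width: 0.0878
grasp_force: 0.0
```

```bash
cat >> h.py <<'E'
def to(x,y,z,yaw,off=0):
    "needed shift in tool axes (mm) and turn, from measured pose to TCP target (mm, rad)"
    s=robot.state(); p=s['position']*1000; a=s['orientation'][2]
    d=np.array([x,y,z])-p
    return np.round([np.cos(a)*d[0]+np.sin(a)*d[1], np.sin(a)*d[0]-np.cos(a)*d[1], -d[2]],1), round((a-yaw+np.pi/2)%np.pi-np.pi/2,3), np.round(p,1), round(a,3)
E
python3 -c "
from h import *
print(to(554.9,145,60,.172))"
```

```text
(array([  85.1, -182.7,  181.6]), np.float64(-0.001), array([502.1, -49.5, 241.6]), np.float64(0.171))
```

>>> jog_arm([
  [[20,-43,0,0,1],[40,-87,0,0,1],[60,-131,20,0,1],[80,-175,40,0,1],[85,-183,80,0,1]],
])

```text
time_s: 3.85
position: [0.558, 0.1482, 0.1634]
orientation: [-3.14, -0.009, 0.175]
ft_force: [1.0, -0.2, 0.5]
gripper_width: 0.088
grasp_force: 0.0
```

>>> jog_arm([
  [[0,0,40,0,1],[0,0,80,0,1],[0,0,95,0,1],[0,0,102,0,1],[0,0,102,0,1]],
])

```text
time_s: 4.35
position: [0.554, 0.1433, 0.0587]
orientation: [-3.141, 0.001, 0.171]
ft_force: [0.4, -0.3, -0.1]
gripper_width: 0.0878
grasp_force: 0.0
```

```bash
python3 -c "
from h import *
print(to(554.9,145,22,.172))"
```

```text
(array([ 1.1, -1.5, 36.7]), np.float64(-0.001), array([554. , 143.3,  58.7]), np.float64(0.171))
```

>>> jog_arm([
  [[1,-1.5,15,0,1],[1,-1.5,28,0,1],[1,-1.5,36,0,1],[1,-1.5,36.5,0,1],[1,-1.5,36.5,0,0.6]],
], grip_force=30)

```text
time_s: 4.85
position: [0.5551, 0.1446, 0.0226]
orientation: [-3.142, 0.001, 0.171]
ft_force: [0.6, -0.4, 0.7]
gripper_width: 0.083
grasp_force: 0.0
```

>>> jog_arm([
  [[0,0,0,0,0.5],[0,0,0,0,0.4],[0,0,0,0,0.4],[0,0,0,0,0.4],[0,0,0,0,0.4]],
])

```text
time_s: 5.35
position: [0.5555, 0.1448, 0.0233]
orientation: [-3.142, -0.001, 0.171]
ft_force: [-0.5, -0.3, 3.0]
gripper_width: 0.0599
grasp_force: 30.0
```

>>> jog_arm([
  [[0,0,-5,0,0.4],[0,0,-20,0,0.4],[0,0,-45,0,0.4],[0,0,-75,0,0.4],[0,0,-110,0,0.4]],
])

```text
time_s: 5.85
position: [0.5539, 0.1445, 0.1329]
orientation: [-3.142, 0.003, 0.171]
ft_force: [0.7, 0.0, -1.2]
gripper_width: 0.0599
grasp_force: 30.0
```

```bash
python3 -c "
from h import *
print(robot.state()['gripper_width'],robot.state()['grasp_force'],to(460,-341.8,140,.214))"
```

```text
0.05988089984413117 29.9995020031929 (array([-175.1,  463.2,   -7.1]), np.float64(-0.043), array([553.9, 144.5, 132.9]), np.float64(0.171))
```

>>> jog_arm([
  [[-7,20,-5,0,0.4],[-21,56,-7,0,0.4],[-37,98,-7,0,0.4],[-53,140,-7,0,0.4],[-70,185,-7,0,0.4]],
])

```text
time_s: 6.35
position: [0.5168, -0.0506, 0.1399]
orientation: [-3.141, 0.0, 0.172]
ft_force: [1.0, -0.2, -2.0]
gripper_width: 0.06
grasp_force: 30.0
```

>>> jog_arm([
  [[-17,45,0,-0.01,0.4],[-34,90,0,-0.02,0.4],[-51,135,0,-0.03,0.4],[-68,180,0,-0.04,0.4],[-85,225,0,-0.043,0.4]],
])

```text
time_s: 6.85
position: [0.4711, -0.2873, 0.1398]
orientation: [-3.141, 0.0, 0.214]
ft_force: [1.1, 0.2, -2.1]
gripper_width: 0.0595
grasp_force: 30.0
```

>>> jog_arm([
  [[-10,28,0,0,0.4],[-17,47,0,0,0.4],[-18,51,0,0,0.4],[-18,51,0,0,0.4],[-18,51,0,0,0.4]],
])

```text
time_s: 7.35
position: [0.4653, -0.3375, 0.1396]
orientation: [-3.14, 0.001, 0.215]
ft_force: [-0.4, -0.2, -2.3]
gripper_width: 0.06
grasp_force: 30.0
```

```bash
python3 -c "
from h import *
p,d,c=cap('wrist','w3.png')
print(robot.state()['gripper_width'],robot.state()['grasp_force'],to(460,-341.8,60,.214))"
```

```text
0.06003974005845253 29.99950736761093 (array([-6.2,  3.1, 79.6]), np.float64(0.001), array([ 465.4, -337.4,  139.6]), np.float64(0.215))
```

View pics/w3.png

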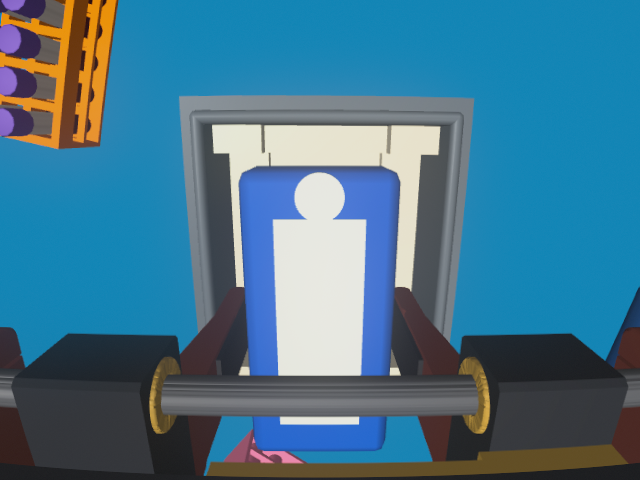

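>>> jog_arm([
  [[-4,2,0,0,0.4],[-6,3,15,0,0.4],[-6,3,40,0,0.4],[-6,3,65,0,0.4],[-6,3,79,0,0.4]],
])

```text
time_s: 7.9
position: [0.4594, -0.3421, 0.0593]
orientation: [-3.14, 0.001, 0.215]
ft_force: [-0.5, -0.3, -2.3]
gripper_width: 0.0598
grasp_force: 30.0
```

>>> jog_arm([
  [[0,0,5,0,0.4],[0,0,12,0,0.4],[0,0,18,0,0.4],[0,0,23,0,0.4],[0,0,25,0,0.4]],
])

```text
time_s: 8.4
position: [0.4602, -0.3436, 0.0357]
orientation: [3.141, -0.0, 0.214]
ft_force: [0.1, 0.4, -1.2]
gripper_width: 0.0599
grasp_force: 30.0
```

```bash
python3 -c "
from h import *
print(robot.state()['ft_force'],to(460,-341.8,31,.214))"
```

```text
[ 0.13091447  0.41251524 -1.16021869] (array([ 0.1, -1.8,  4.7]), np.float64(-0.0), array([ 460.2, -343.6,   35.7]), np.float64(0.214))
```

>>> jog_arm([
  [[0,-1.5,1,0,0.4],[0,-1.5,2,0,0.4],[0,-1.5,3,0,0.4],[0,-1.5,4,0,0.4],[0,-1.5,4.5,0,0.4]],
])

```text
time_s: 8.9
position: [0.4599, -0.3421, 0.0314]
orientation: [3.142, 0.0, 0.214]
ft_force: [0.7, -0.1, -3.2]
gripper_width: 0.0603
grasp_force: 30.0
```

>>> jog_arm([
  [[0,0,0,0,0.7],[0,0,0,0,0.8],[0,0,0,0,0.85],[0,0,0,0,0.85],[0,0,0,0,0.85]],
])

```text
time_s: 9.4
position: [0.4599, -0.3421, 0.0314]
orientation: [3.142, -0.0, 0.214]
ft_force: [-0.1, -0.6, 0.3]
gripper_width: 0.0747
grasp_force: 0.0
```

>>> jog_arm([
  [[0,0,-8,0,0.85],[0,0,-30,0,0.85],[0,0,-75,0,0.85],[0,0,-125,0,0.85],[0,0,-170,0,0.85]],
])

```text
time_s: 9.9
position: [0.4598, -0.342, 0.204]
orientation: [3.141, -0.0, 0.214]
ft_force: [0.4, -0.5, -0.2]
gripper_width: 0.0747
grasp_force: 0.0
```

>>> jog_arm([
  [[-20,-10,-20,0,1],[-20,-20,-40,0,1],[-20,-20,-40,0,1],[-20,-20,-40,0,1],[-20,-20,-40,0,1]],
])

```text
time_s: 10.4
position: [0.4359, -0.3266, 0.2402]
orientation: [-3.14, 0.001, 0.214]
ft_force: [1.0, 0.1, -0.7]
gripper_width: 0.0877
grasp_force: 0.0
```

```bash
python3 - <<'E'
from loc import *
p,d,c=cap('wrist','w4.png'); P=pts(c,d)
print('brick',top(c,d,P,(.460,-.342),.075,.026,.034,.032))
print('carrier',top(c,d,P,(.459,-.341),.13,.060,.078,.07))
print('flange',top(c,d,P,(.459,-.341),.14,.050,.078,.058))
print('rack',top(c,d,P,(.565,-.145),.085,.036,.058,.048))
print('tray',top(c,d,P,(.503,-.004),.1,.006,.018,.014))
print(to(503,-4,160,.175))
E
```

```text
brick (array([ 459.8, -342.6]), array([123.8,  59.4]), 12.26, array([343., 195.]), np.float64(32.6))
carrier (array([ 460.1, -341.1]), array([190.7, 149.9]), 11.17, array([345., 193.]), np.float64(69.4))
flange (array([ 459.8, -342.3]), array([203.2, 161. ]), 12.02, array([344., 190.]), np.float64(59.3))
rack (array([ 543.1, -151.9]), array([88. , 49.3]), -1.06, array([136.,  57.]), np.float64(47.9))
tray (array([502.1, -38.7]), array([143.2,  43.4]), -4.54, array([28., 90.]), np.float64(11.4))
(array([ 134.1, -301. ,   80. ]), np.float64(0.039), array([ 435.8, -326.6,  240. ]), np.float64(0.214))
```

View pics/w4.png

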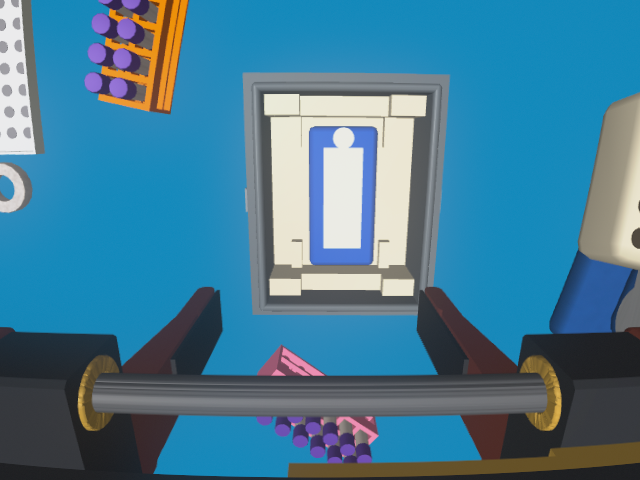

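>>> jog_arm([
  [[18,-42,0,0.01,1],[36,-84,0,0.02,1],[54,-126,0,0.03,1],[72,-168,0,0.039,1],[90,-210,0,0.039,1]],
])

```text
time_s: 10.95
position: [0.4793, -0.1008, 0.2401]
orientation: [-3.141, 0.002, 0.174]
ft_force: [0.7, 0.7, -1.3]
gripper_width: 0.0874
grasp_force: 0.0
```

>>> jog_arm([
  [[22,-42,0,0,1],[43,-84,0,0,1],[48,-92,0,0,1],[48,-92,0,0,1],[48,-92,0,0,1]],
])

```text
time_s: 11.45
position: [0.5104, -0.0043, 0.2405]
orientation: [3.141, 0.002, 0.175]
ft_force: [0.6, 0.2, 0.4]
gripper_width: 0.0881
grasp_force: 0.0
```

```bash
python3 - <<'E'
from loc import *
p,d,c=cap('wrist','w5.png'); P=pts(c,d)
hsv=cv2.cvtColor(p,cv2.COLOR_RGB2HSV)
m=((hsv[...,1]<90)&(hsv[...,2]>130)&(np.hypot(P[...,0]-.503,P[...,1]+.004)<.1)&(P[...,2]<.02)).astype(np.uint8)
m=cv2.morphologyEx(m,cv2.MORPH_OPEN,np.ones((3,3)))
k=max(cv2.findContours(m,cv2.RETR_EXTERNAL,cv2.CHAIN_APPROX_NONE)[0],key=cv2.contourArea).reshape(-1,2)
for z in (.014,): 
    (x,y),(w,h),a=cv2.minAreaRect((plane(c,k,z)[:,:2]*1000).astype(np.float32)); print('tray',x,y,w,h,a)
print('tray',top(c,d,P,(.503,-.004),.1,.006,.018,.014))
print('rack',top(c,d,P,(.565,-.145),.085,.036,.058,.048), to(503,-4,21,.175))
E
```

```text
tray 512.2880859375 -3.6644248962402344 160.29263305664062 63.08150863647461 10.70936107635498
tray (array([497.5,  -7.3]), array([188.6,  64. ]), 10.04, array([319., 228.]), np.float64(13.3))
rack (array([ 564.5, -147.6]), array([130.7,  49.7]), -1.24, array([494., 188.]), np.float64(48.3)) (array([ -7.1,  -1.9, 219.7]), np.float64(-0.001), array([510.3,  -4.7, 240.7]), np.float64(0.174))
```

View pics/w5.png

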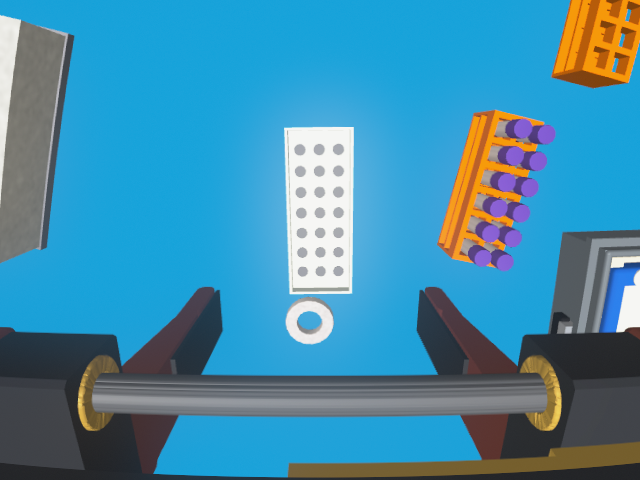

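>>> jog_arm([
  [[2,-0.6,40,-0.013,1],[2,-0.6,85,-0.013,1],[2,-0.6,130,-0.013,1],[2,-0.6,170,-0.013,1],[2,-0.6,190,-0.013,1]],
])

```text
time_s: 12.0
position: [0.5101, -0.0042, 0.0482]
orientation: [-3.14, 0.005, 0.185]
ft_force: [-1.3, -0.8, 0.2]
gripper_width: 0.088
grasp_force: 0.0
```

>>> jog_arm([
  [[0,0,12,0,1],[0,0,22,0,1],[0,0,27,0,1],[0,0,28.5,0,1],[0,0,28.5,0,1]],
])

```text
time_s: 12.5
position: [0.5132, -0.0027, 0.0235]
orientation: [3.141, -0.001, 0.188]
ft_force: [-0.6, -0.2, 0.2]
gripper_width: 0.0878
grasp_force: 0.0
```

```bash
python3 -c "
from h import *
print(to(512.3,-3.7,21.5,.187))"
```

```text
(array([-1. ,  0.8,  2. ]), np.float64(0.001), array([513.2,  -2.7,  23.5]), np.float64(0.188))
```

>>> jog_arm([
  [[-0.5,1,1,0,1],[-0.5,1,2,0,0.8],[-0.5,1,2,0,0.6],[-0.5,1,2,0,0.45],[-0.5,1,2,0,0.45]],
], grip_force=20)

```text
time_s: 13.0
position: [0.5123, -0.0036, 0.021]
orientation: [3.142, -0.0, 0.188]
ft_force: [-0.3, 0.1, 1.3]
gripper_width: 0.062
grasp_force: 20.0
```

>>> jog_arm([
  [[0,0,0,0,0.45],[0,0,0,0,0.45],[0,0,0,0,0.45],[0,0,0,0,0.45],[0,0,-4,0,0.45]],
])

```text
time_s: 13.5
position: [0.5118, -0.0036, 0.0245]
orientation: [-3.141, 0.001, 0.188]
ft_force: [0.1, 1.8, -0.4]
gripper_width: 0.0615
grasp_force: 20.0
```

>>> jog_arm([
  [[0,0,-10,0,0.45],[0,0,-30,0,0.45],[0,0,-60,0,0.45],[0,0,-95,0,0.45],[0,0,-125,0,0.45]],
])

```text
time_s: 14.0
position: [0.5122, -0.0036, 0.152]
orientation: [3.141, -0.001, 0.188]
ft_force: [0.4, -0.5, -0.8]
gripper_width: 0.0616
grasp_force: 20.0
```

```bash
python3 -c "
from h import *
cap('wrist','w6.png')
print(to(459.9,-342.2,150,.214))"
```

```text
(array([-117.4,  322. ,    6.2]), np.float64(-0.026), array([515.1,  -3.9, 156.2]), np.float64(0.188))
```

View pics/w6.png

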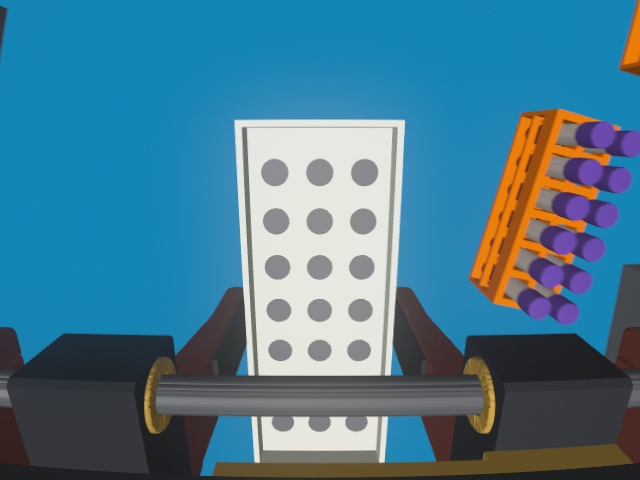

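>>> jog_arm([
  [[-8,22,0,0,0.45],[-22,60,0,0,0.45],[-37,100,0,-0.01,0.45],[-52,142,0,-0.02,0.45],[-67,184,0,-0.026,0.45]],
])

```text
time_s: 14.55
position: [0.4802, -0.1983, 0.1504]
orientation: [3.141, -0.0, 0.215]
ft_force: [1.3, 0.3, -1.6]
gripper_width: 0.0621
grasp_force: 20.0
```

>>> jog_arm([
  [[-15,42,0,0,0.45],[-30,84,0,0,0.45],[-43,115,0,0,0.45],[-49,134,0,0,0.45],[-50,138,0,0,0.45]],
])

```text
time_s: 15.05
position: [0.4611, -0.3443, 0.1501]
orientation: [3.141, -0.0, 0.211]
ft_force: [0.3, 0.9, -0.6]
gripper_width: 0.0622
grasp_force: 20.0
```

>>> jog_arm([
  [[0,0,0,0,0.45],[0,0,5,0,0.45],[0,0,10,0,0.45],[0,0,15,0,0.45],[0,0,15,0,0.45]],
])

```text
time_s: 15.55
position: [0.4609, -0.341, 0.1338]
orientation: [-3.14, 0.001, 0.215]
ft_force: [0.2, 1.0, -1.7]
gripper_width: 0.0617
grasp_force: 20.0
```

```bash
python3 -c "
from h import *
print(to(459.9,-342.2,56.5,.214))"
```

```text
(array([-1.2,  1. , 77.3]), np.float64(0.001), array([ 460.9, -341. ,  133.8]), np.float64(0.215))
```

>>> jog_arm([
  [[-1,1,10,0,0.45],[-1,1,25,0,0.45],[-1,1,42,0,0.45],[-1,1,56,0,0.45],[-1,1,64,0,0.45]],
])

```text
time_s: 16.05
position: [0.4598, -0.343, 0.0692]
orientation: [-3.14, 0.001, 0.214]
ft_force: [-0.1, 0.2, -0.9]
gripper_width: 0.0614
grasp_force: 20.0
```

>>> jog_arm([
  [[0,0,4,0,0.45],[0,0,8,0,0.45],[0,0,11,0,0.45],[0,0,12.5,0,0.45],[0,0,13,0,0.45]],
])

```text
time_s: 16.55
position: [0.4606, -0.3437, 0.058]
orientation: [3.141, -0.0, 0.214]
ft_force: [0.0, 0.4, -1.0]
gripper_width: 0.0619
grasp_force: 20.0
```

```bash
python3 -c "
from h import *
print(robot.state()['ft_force'],to(459.9,-342.2,56,.214))"
```

```text
[ 0.00541972  0.35262103 -0.96898018] (array([-0.4, -1.6,  2. ]), np.float64(-0.0), array([ 460.6, -343.7,   58. ]), np.float64(0.214))
```

>>> jog_arm([
  [[0,-1,0.5,0,0.45],[0,-1.5,1,0,0.45],[0,-1.5,1.5,0,0.45],[0,-1.5,2,0,0.45],[0,-1.5,2,0,0.45]],
])

```text
time_s: 17.05
position: [0.4602, -0.3421, 0.056]
orientation: [3.142, 0.0, 0.214]
ft_force: [0.1, 0.1, 0.7]
gripper_width: 0.0618
grasp_force: 20.0
```

>>> jog_arm([
  [[0,0,0,0,0.75],[0,0,0,0,0.85],[0,0,0,0,0.85],[0,0,0,0,0.85],[0,0,0,0,0.85]],
])

```text
time_s: 17.55
position: [0.4601, -0.3421, 0.0558]
orientation: [-3.142, 0.0, 0.214]
ft_force: [0.1, -0.2, 0.2]
gripper_width: 0.0747
grasp_force: 0.0
```

>>> jog_arm([
  [[0,0,-8,0,0.85],[0,0,-30,0,0.85],[0,0,-75,0,0.85],[0,0,-125,0,0.85],[0,0,-170,0,1]],
])

```text
time_s: 18.05
position: [0.4601, -0.342, 0.2285]
orientation: [3.141, -0.0, 0.214]
ft_force: [0.2, -0.5, -0.1]
gripper_width: 0.08
grasp_force: 0.0
```

>>> jog_arm([
  [[30,-30,-15,0.05,1],[60,-60,-15,0.1,1],[90,-90,-15,0.15,1],[120,-125,-15,0.2,1],[144,-167,-15,0.235,1]],
])

```text
time_s: 18.55
position: [0.5668, -0.1473, 0.2417]
orientation: [3.141, -0.002, -0.024]
ft_force: [1.1, -0.1, -0.0]
gripper_width: 0.0878
grasp_force: 0.0
```

>>> jog_arm([
  [[0,0,0,0,1],[0,0,0,0,1],[0,0,0,0,1],[0,0,0,0,1],[0,0,0,0,1]],
])

```text
time_s: 19.05
position: [0.5651, -0.1497, 0.2409]
orientation: [3.141, 0.0, -0.023]
ft_force: [0.1, 0.1, 0.0]
gripper_width: 0.0878
grasp_force: 0.0
```

```bash
python3 - <<'E'
from loc import *
p,d,c=cap('wrist','w7.png'); P=pts(c,d)
hsv=cv2.cvtColor(p,cv2.COLOR_RGB2HSV)
near=np.hypot(P[...,0]-.5645,P[...,1]+.1476)<.085
m=near&(hsv[...,0]>6)&(hsv[...,0]<20)&(hsv[...,1]>150)&(P[...,2]>.043)&(P[...,2]<.054)
print('deck pts',rect(P,m,.043,.054))
mp=near&(hsv[...,0]>115)&(hsv[...,0]<145)&(P[...,2]>.075)
print('caps',rect(P,mp,.074,.09))
print('tray',top(c,d,P,(.460,-.342),.1,.042,.0485,.049))
print(to(564.5,-147.6,110,-.02))
E
```

```text
deck pts (2483, array([ 565., -149.]), array([129.6,  43.2]), -1.48, np.float64(48.5))
caps (3261, array([ 565.4, -148.8]), array([118.6,  33.5]), -1.23, np.float64(80.4))
tray (array([ 498.8, -398.2]), array([96.6,  7.1]), 13.87, array([585., 286.]), np.float64(47.6))
(array([ -0.6,  -1.9, 130.8]), np.float64(-0.003), array([ 565.1, -149.5,  240.8]), np.float64(-0.023))
```

View pics/w7.png

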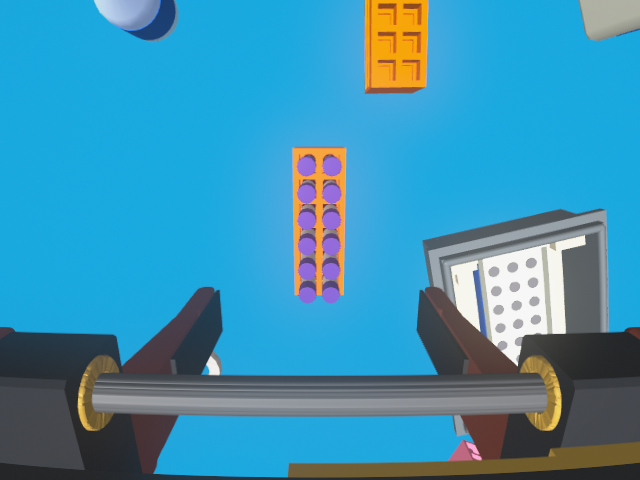

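>>> jog_arm([
  [[0,-0.5,40,0,1],[0,-0.5,85,0,1],[0,-0.5,125,0,1],[0,-0.5,160,0,1],[0,-0.5,180,0,1]],
])

```text
time_s: 19.6
position: [0.5636, -0.148, 0.058]
orientation: [-3.14, 0.004, -0.022]
ft_force: [0.1, -0.1, -0.2]
gripper_width: 0.0879
grasp_force: 0.0
```

>>> jog_arm([
  [[0,0,10,0,1],[0,0,19,0,1],[0,0,23,0,1],[0,0,23,0,1],[0,0,23,0,1]],
])

```text
time_s: 20.1
position: [0.5662, -0.1481, 0.0387]
orientation: [3.141, -0.001, -0.021]
ft_force: [0.6, -0.2, -0.1]
gripper_width: 0.088
grasp_force: 0.0
```

>>> jog_arm([
  [[0,0,0,0,0.8],[0,0,0,0,0.6],[0,0,0,0,0.4],[0,0,0,0,0.3],[0,0,0,0,0.3]],
], grip_force=30)

```text
time_s: 20.6
position: [0.5655, -0.1478, 0.0379]
orientation: [3.142, 0.0, -0.021]
ft_force: [0.2, -0.7, -0.2]
gripper_width: 0.0511
grasp_force: 0.0
```

>>> jog_arm([
  [[0,0,0,0,0.3],[0,0,0,0,0.3],[0,0,-3,0,0.3],[0,0,-8,0,0.3],[0,0,-18,0,0.3]],
])

```text
time_s: 21.1
position: [0.5648, -0.1475, 0.0557]
orientation: [-3.141, 0.002, -0.021]
ft_force: [0.5, 0.5, -1.0]
gripper_width: 0.0435
grasp_force: 30.0
```

```bash
python3 -c "
from h import *
print(to(460,-342.1,160,.214))"
```

```text
(array([-100.6,  196.7, -104.3]), np.float64(-0.235), array([ 564.8, -147.5,   55.7]), np.float64(-0.021))
```

>>> jog_arm([
  [[0,0,-15,0,0.3],[0,0,-45,0,0.3],[0,0,-80,0,0.3],[-6,12,-98,-0.02,0.3],[-18,35,-104,-0.06,0.3]],
])

```text
time_s: 21.6
position: [0.5488, -0.1824, 0.1634]
orientation: [3.14, -0.005, 0.042]
ft_force: [0.3, -0.8, -2.2]
gripper_width: 0.0434
grasp_force: 30.0
```

>>> jog_arm([
  [[-17,33,0,-0.05,0.3],[-35,68,0,-0.09,0.3],[-53,103,0,-0.13,0.3],[-70,138,0,-0.16,0.3],[-78,152,0,-0.175,0.3]],
])

```text
time_s: 22.1
position: [0.4735, -0.3406, 0.1608]
orientation: [3.14, -0.0, 0.213]
ft_force: [-0.6, 1.0, -1.8]
gripper_width: 0.0438
grasp_force: 30.0
```

>>> jog_arm([
  [[0,0,0,0,0.3],[0,0,0,0,0.3],[0,0,0,0,0.3],[0,0,0,0,0.3],[0,0,0,0,0.3]],
])

```text
time_s: 22.6
position: [0.4751, -0.3364, 0.1599]
orientation: [-3.141, 0.0, 0.215]
ft_force: [-0.1, 0.7, -1.2]
gripper_width: 0.0439
grasp_force: 30.0
```

```bash
python3 - <<'E'
from loc import *
print(to(460,-342.1,77,.214),robot.state()['gripper_width'])
p,d,c=cap('side'); P=pts(c,d)
q=P[(np.hypot(P[...,0]-.46,P[...,1]+.342)<.09)&(P[...,2]<.06)]
print('side tray?',len(q),np.round(np.nanpercentile(q[:,2],[10,50,90]),3))
cv2.imwrite('pics/s8.png',cv2.resize(p[80:240,270:480,::-1],(787,600),interpolation=cv2.INTER_CUBIC))
E
```

```text
(array([-15.9,   2.3,  82.9]), np.float64(0.001), array([ 475.1, -336.4,  159.9]), np.float64(0.215)) 0.04385038172745707
side tray? 1989 [0.007 0.039 0.055]
```

View pics/s8.png

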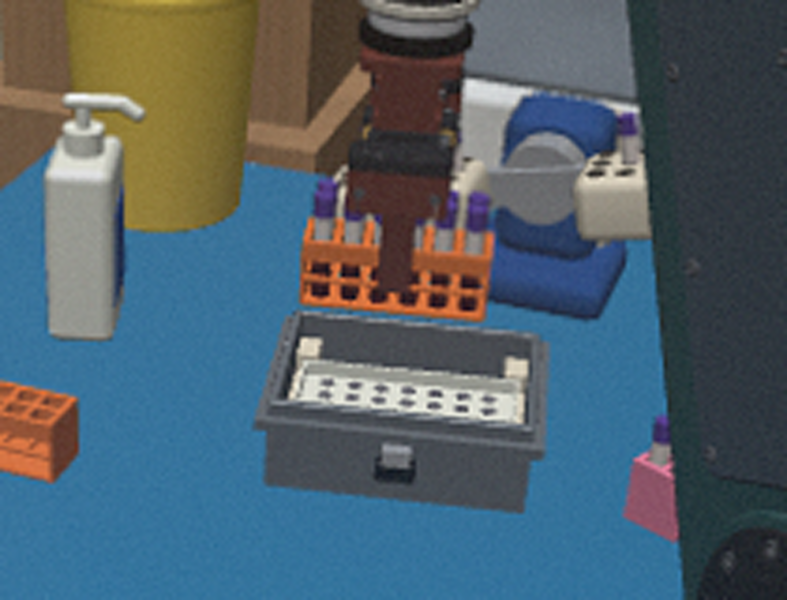

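The crop shows the tray flat in the carrier around (410,390), with the rack held upright above it around (395,265).

>>> jog_arm([
  [[-8,1,0,0,0.3],[-15,2,5,0,0.3],[-16,2,20,0,0.3],[-16,2,40,0,0.3],[-16,2,58,0,0.3]],
])

```text
time_s: 23.15
position: [0.4586, -0.3429, 0.101]
orientation: [-3.142, 0.0, 0.213]
ft_force: [0.6, 0.6, -1.8]
gripper_width: 0.0439
grasp_force: 30.0
```

>>> jog_arm([
  [[0,0,5,0,0.3],[0,0,10,0,0.3],[0,0,15,0,0.3],[0,0,19,0,0.3],[0,0,21,0,0.3]],
])

```text
time_s: 23.65
position: [0.4596, -0.3429, 0.0809]
orientation: [3.141, -0.0, 0.214]
ft_force: [0.1, 0.3, -1.8]
gripper_width: 0.0441
grasp_force: 30.0
```

```bash
python3 -c "
from h import *
print(robot.state()['ft_force'],to(460,-342.1,76,.214))"
```

```text
[ 0.13156154  0.27832017 -1.78458285] (array([ 0.6, -0.7,  4.9]), np.float64(-0.0), array([ 459.6, -342.9,   80.9]), np.float64(0.214))
```

>>> jog_arm([
  [[0.5,-1,1,0,0.3],[0.5,-1,2,0,0.3],[0.5,-1,3,0,0.3],[0.5,-1,4,0,0.3],[0.5,-1,5,0,0.3]],
])

```text
time_s: 24.15
position: [0.4598, -0.3416, 0.0759]
orientation: [3.141, -0.0, 0.214]
ft_force: [1.2, 1.1, -2.5]
gripper_width: 0.0438
grasp_force: 30.0
```

>>> jog_arm([
  [[0,0,0,0,0.3],[0,0,0,0,0.55],[0,0,0,0,0.7],[0,0,0,0,0.7],[0,0,0,0,0.7]],
])

```text
time_s: 24.65
position: [0.4598, -0.3417, 0.0759]
orientation: [3.141, -0.0, 0.214]
ft_force: [0.1, 0.1, 0.2]
gripper_width: 0.0613
grasp_force: 0.0
```

>>> jog_arm([
  [[0,0,-8,0,0.7],[0,0,-30,0,0.7],[0,0,-75,0,0.7],[0,0,-125,0,0.7],[0,0,-170,0,0.7]],
])

```text
time_s: 25.15
position: [0.4596, -0.3415, 0.2486]
orientation: [3.141, -0.0, 0.214]
ft_force: [0.7, -1.2, 0.6]
gripper_width: 0.0615
grasp_force: 0.0
```

```bash
python3 - <<'E'
from loc import *
p,d,c=cap('wrist','w9.png'); P=pts(c,d)
hsv=cv2.cvtColor(p,cv2.COLOR_RGB2HSV)
near=np.hypot(P[...,0]-.46,P[...,1]+.342)<.085
m=near&(hsv[...,0]>6)&(hsv[...,0]<20)&(hsv[...,1]>150)
print('deck',rect(P,m,.08,.095)); print('caps',rect(P,near,.11,.13))
print('carrier',top(c,d,P,(.459,-.341),.14,.050,.078,.058))
print(to(541.5,340,241,-.113))
E
```

```text
deck (2922, array([ 458.9, -341.2]), array([129.9,  43.6]), 12.25, np.float64(86.5))
caps (4401, array([ 459.8, -341.4]), array([118.9,  34.4]), 12.22, np.float64(118.3))
carrier (array([ 480., -338.]), array([161.2, 160.9]), 12.0, array([321., 175.]), np.float64(59.1))
(array([ 222.3, -652. ,   15.4]), np.float64(0.327), array([ 462.8, -344.3,  256.4]), np.float64(0.214))
```

View pics/w9.png

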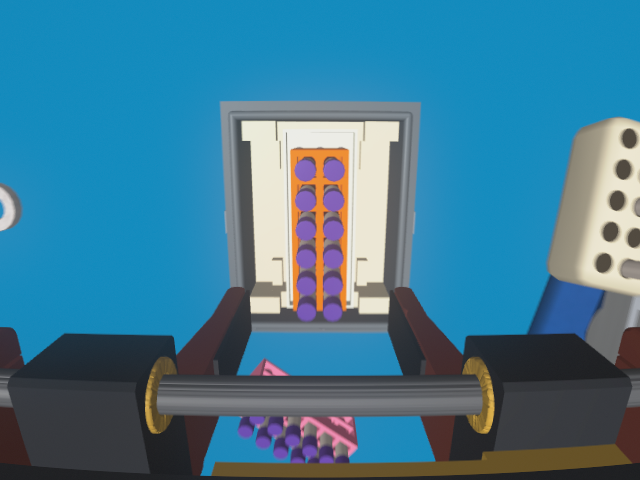

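>>> jog_arm([
  [[15,-44,0,0,1],[30,-88,0,0,1],[45,-132,0,0,1],[60,-176,0,0,1],[75,-220,0,0,1]],
])

```text
time_s: 25.7
position: [0.4862, -0.109, 0.2463]
orientation: [3.141, -0.001, 0.213]
ft_force: [0.4, 0.4, 0.1]
gripper_width: 0.0876
grasp_force: 0.0
```

>>> jog_arm([
  [[15,-44,0,0,1],[30,-88,0,0,1],[45,-132,0,0,1],[60,-176,0,0,1],[75,-220,0,0,1]],
])

```text
time_s: 26.2
position: [0.5129, 0.1221, 0.2464]
orientation: [3.141, -0.001, 0.214]
ft_force: [0.7, -1.3, 0.2]
gripper_width: 0.0877
grasp_force: 0.0
```

>>> jog_arm([
  [[15,-44,0,0.07,1],[30,-88,0,0.14,1],[45,-132,-5,0.21,1],[60,-176,-10,0.28,1],[72,-212,-15,0.327,1]],
])

```text
time_s: 26.7
position: [0.5381, 0.3453, 0.2613]
orientation: [-3.141, -0.0, -0.115]
ft_force: [0.1, -0.6, -0.3]
gripper_width: 0.0881
grasp_force: 0.0
```

>>> jog_arm([
  [[0,0,0,0,1],[0,0,0,0,1],[0,0,0,0,1],[0,0,0,0,1],[0,0,0,0,1]],
])

```text
time_s: 27.2
position: [0.5384, 0.3413, 0.2609]
orientation: [3.141, 0.0, -0.115]
ft_force: [0.2, 0.1, 0.0]
gripper_width: 0.0879
grasp_force: 0.0
```

```bash
python3 - <<'E'
from loc import *
p,d,c=cap('wrist','w10.png'); P=pts(c,d)
print('hood',top(c,d,P,(.5415,.340),.15,.06,.12,.070))
near=np.hypot(P[...,0]-.5415,P[...,1]-.34)<.07
print('bar',rect(P,near,.098,.112))
print('bar c',top(c,d,P,(.5415,.340),.07,.098,.115,.105))
print(to(541.5,340,120,-.113))
E
```

```text
hood (array([540.6, 340.1]), array([205.4, 163.1]), -6.48, array([320., 210.]), np.float64(70.6))
bar (2252, array([541.7, 340.6]), array([100.5,  13.9]), -6.8, np.float64(105.2))
bar c (array([541.9, 339.8]), array([99.3, 13.8]), -6.82, array([321., 227.]), np.float64(105.2))
(array([  3.2,   1.2, 140.9]), np.float64(-0.001), array([538.4, 341.5, 260.9]), np.float64(-0.114))
```

View pics/w10.png

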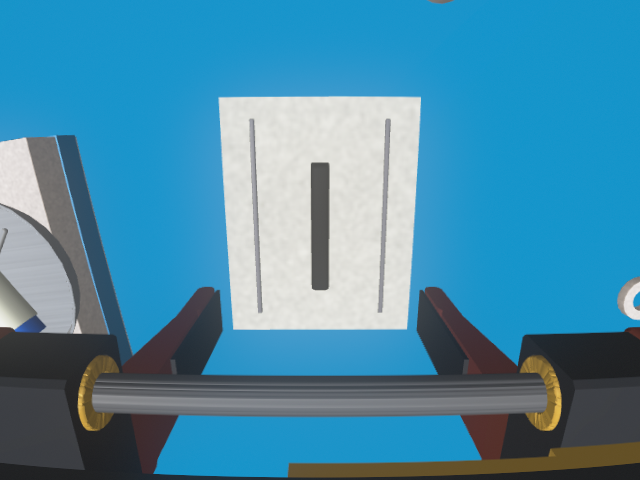

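>>> jog_arm([
  [[3,1,35,0,1],[3,1,70,0,0.8],[3,1,105,0,0.6],[3,1,130,0,0.5],[3,1,145,0,0.5]],
])

```text
time_s: 27.75
position: [0.5401, 0.3401, 0.1136]
orientation: [3.14, 0.003, -0.114]
ft_force: [0.4, 0.5, -0.1]
gripper_width: 0.0597
grasp_force: 0.0
```

>>> jog_arm([
  [[0,0,8,0,0.5],[0,0,15,0,0.5],[0,0,19,0,0.5],[0,0,19,0,0.5],[0,0,19,0,0.5]],
])

```text
time_s: 28.25
position: [0.5417, 0.3416, 0.0977]
orientation: [-3.141, -0.001, -0.113]
ft_force: [0.8, -0.5, -0.1]
gripper_width: 0.0439
grasp_force: 0.0
```

```bash
python3 -c "
from h import *
print(to(541.3,340.2,97,-.116),robot.state()['ft_force'])"
```

```text
(array([-0.3,  1.4,  0.7]), np.float64(0.003), array([541.7, 341.6,  97.7]), np.float64(-0.113)) [ 0.75869176 -0.54514921 -0.06894858]
```

>>> jog_arm([
  [[0,1,0,0,0.4],[0,1,0,0,0.3],[0,1,0,0,0.2],[0,1,0,0,0.05],[0,1,0,0,0.05]],
], grip_force=50)

```text
time_s: 28.75
position: [0.5411, 0.3404, 0.097]
orientation: [-3.141, -0.0, -0.113]
ft_force: [-0.9, -1.4, 0.4]
gripper_width: 0.0137
grasp_force: 50.0
```

>>> jog_arm([
  [[0,0,0,0,0.05],[0,0,0,0,0.05],[0,0,0,0,0.05],[0,0,-1,0,0.05],[0,0,-4,0,0.05]],
])

```text
time_s: 29.25
position: [0.5402, 0.3398, 0.1]
orientation: [3.14, 0.002, -0.113]
ft_force: [-0.5, -0.6, -3.5]
gripper_width: 0.0132
grasp_force: 50.0
```

>>> jog_arm([
  [[0,0,-10,0,0.05],[0,0,-35,0,0.05],[0,0,-70,0,0.05],[0,0,-110,0,0.05],[0,0,-140,0,0.05]],
])

```text
time_s: 29.75
position: [0.5415, 0.3405, 0.2439]
orientation: [-3.14, -0.002, -0.113]
ft_force: [1.4, 0.2, -3.0]
gripper_width: 0.0137
grasp_force: 50.0
```

>>> jog_arm([
  [[0,0,-8,0,0.05],[0,0,-10,0,0.05],[0,0,-10,0,0.05],[0,0,-10,0,0.05],[0,0,-10,0,0.05]],
])

```text
time_s: 30.25
position: [0.5402, 0.3398, 0.2488]
orientation: [3.14, 0.003, -0.113]
ft_force: [0.3, 0.4, -3.5]
gripper_width: 0.0135
grasp_force: 50.0
```

```bash
python3 - <<'E'
from loc import *
s=robot.state(); print(s['gripper_width'],s['ft_force'],to(460,-342,s['position'][2]*1e3,.214))
p,d,c=cap('wrist'); P=pts(c,d); z=s['position'][2]-.098+.07
a=s['position']; m=np.hypot(P[...,0]-a[0],P[...,1]-a[1])<.15
q=P[m&(abs(P[...,2]-z)<.015)]
A=np.c_[q-a,][:, :]; co=np.linalg.lstsq(np.c_[A[:,:2],np.ones(len(A))],A[:,2]+.028,rcond=None)[0]
print('tilt x,y, dz',co, top(c,d,P,a[:2],.15,z-.012,z+.045,z),a)
E
```

```text
0.013526692741324958 [ 0.26227868  0.38903179 -3.52860965] (array([ -2.6, 686.5,  -0. ]), np.float64(-0.327), array([540.2, 339.8, 248.8]), np.float64(-0.113))
tilt x,y, dz [-0.00514299 -0.00192989  0.00169237] (array([570.6, 336. ]), array([163.9, 143.5]), 83.55, array([320., 211.]), np.float64(222.3)) [0.54017682 0.33983729 0.24883596]
```

>>> jog_arm([
  [[0,15,0,0,0.05],[0,45,0,0,0.05],[-1,85,0,0,0.05],[-1,125,0,0,0.05],[-1,165,0,0,0.05]],
])

```text
time_s: 30.8
position: [0.5205, 0.1742, 0.2506]
orientation: [3.141, 0.001, -0.113]
ft_force: [0.5, -0.7, -3.9]
gripper_width: 0.0134
grasp_force: 50.0
```

>>> jog_arm([
  [[0,40,0,-0.05,0.05],[0,80,0,-0.11,0.05],[0,120,0,-0.18,0.05],[0,160,0,-0.25,0.05],[0,200,0,-0.32,0.05]],
])

```text
time_s: 31.3
position: [0.4977, -0.0244, 0.2508]
orientation: [3.141, 0.0, 0.21]
ft_force: [1.1, -0.4, -3.4]
gripper_width: 0.0137
grasp_force: 50.0
```

```bash
python3 -c "
from h import *
print(to(460,-342,250,.214),robot.state()['gripper_width'])"
```

```text
(array([-102.9,  302.8,    0.8]), np.float64(-0.004), array([497.7, -24.4, 250.8]), np.float64(0.21)) 0.013698506287818669
```

>>> jog_arm([
  [[-14,40,0,-0.004,0.05],[-28,80,0,-0.004,0.05],[-42,120,0,-0.004,0.05],[-55,160,0,-0.004,0.05],[-68,200,0,-0.004,0.05]],
])

```text
time_s: 31.8
position: [0.4719, -0.234, 0.2508]
orientation: [3.142, 0.0, 0.21]
ft_force: [0.5, 0.3, -3.7]
gripper_width: 0.0136
grasp_force: 50.0
```

>>> jog_arm([
  [[-13,38,0,0,0.05],[-24,70,0,0,0.05],[-31,93,0,0,0.05],[-34,101,0,0,0.05],[-34,102,0,0,0.05]],
])

```text
time_s: 32.3
position: [0.4605, -0.3396, 0.2505]
orientation: [-3.141, 0.001, 0.209]
ft_force: [0.1, -0.0, -3.8]
gripper_width: 0.0137
grasp_force: 50.0
```

>>> jog_arm([
  [[0,0,0,0,0.05],[0,0,0,0,0.05],[0,0,0,0,0.05],[0,0,0,0,0.05],[0,0,0,0,0.05]],
])

```text
time_s: 32.8
position: [0.4617, -0.3383, 0.2509]
orientation: [3.142, 0.0, 0.212]
ft_force: [-0.8, 0.5, -2.3]
gripper_width: 0.0136
grasp_force: 50.0
```

```bash
python3 - <<'E'
from loc import *
s=robot.state(); print(s['gripper_width'],s['ft_force'],to(460,-342,180,.214))
p,d,c=cap('wrist','w11.png'); P=pts(c,d); z=s['position'][2]-.098+.07; a=s['position']
print(top(c,d,P,a[:2],.15,z-.012,z+.02,z),z,a)
E
```

```text
0.013601268306039969 [-0.81592766  0.49872763 -2.32721103] (array([-2.4,  3.3, 70.9]), np.float64(-0.002), array([ 461.7, -338.3,  250.9]), np.float64(0.212))
(array([ 498.4, -330.3]), array([163.9, 130.6]), -77.75, array([320., 204.]), np.float64(224.5)) 0.2229435402218707 [ 0.46167347 -0.33827329  0.25094354]
```

View pics/w11.png

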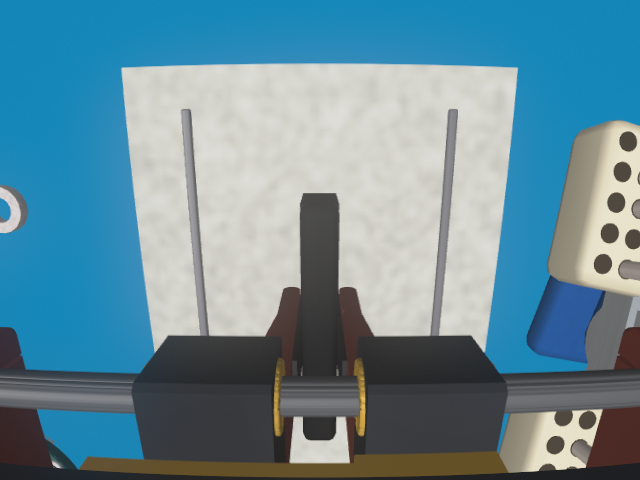

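```bash
python3 - <<'E'
from loc import *
for n in('wrist','scene','side'):
    p,d,c=cap(n); P=pts(c,d)
    D=P[...,:2]-[.46,-.342]; a=.214
    u=D@[np.cos(a),np.sin(a)]; v=D@[-np.sin(a),np.cos(a)]; z=P[...,2]
    m=(z>.05)&(z<.14)&((abs(u)>.104)|(abs(v)>.083))&(abs(u)<.16)&(abs(v)<.14)
    if m.sum(): print(n,m.sum(),'min|u|ex',np.nanmin(np.where(m,np.maximum(abs(u)-.102,abs(v)-.081),9)),np.nanpercentile(u[m],[1,50,99]),np.nanpercentile(v[m],[1,50,99]),np.nanmax(z[m]))
E
```

```text
scene 46 min|u|ex 0.0020134646909572007 [-0.12856459  0.10431478  0.10867001] [-0.07130642  0.05292351  0.08454372] 0.06105352185410229
side 15 min|u|ex 0.0020900686281502823 [-0.08677871  0.00033841  0.09250951] [-0.06071977  0.08405975  0.08790014] 0.06168939813649288
```

>>> jog_arm([
  [[-1,2,5,0,0.05],[-2,3,20,-0.002,0.05],[-2,3,40,-0.002,0.05],[-2,3,58,-0.002,0.05],[-2,3,68,-0.002,0.05]],
])

```text
time_s: 33.5
position: [0.4593, -0.3417, 0.181]
orientation: [-3.14, 0.002, 0.213]
ft_force: [0.5, 0.1, -2.5]
gripper_width: 0.0136
grasp_force: 50.0
```

>>> jog_arm([
  [[0,0,0,0,0.05],[0,0,0,0,0.05],[0,0,0,0,0.05],[0,0,0,0,0.05],[0,0,0,0,0.05]],
])

```text
time_s: 34.0
position: [0.4605, -0.3424, 0.1835]
orientation: [3.141, -0.001, 0.213]
ft_force: [-0.5, -1.0, -3.3]
gripper_width: 0.0133
grasp_force: 50.0
```

```bash
python3 -c "
from h import *
print(to(460,-342,155,.214),robot.state()['ft_force'])"
```

```text
(array([-0.4, -0.5, 28.5]), np.float64(-0.001), array([ 460.5, -342.4,  183.5]), np.float64(0.213)) [-0.49268859 -0.9666491  -3.28126473]
```

>>> jog_arm([
  [[0,0,4,0,0.05],[0,0,8,0,0.05],[0,0,12,0,0.05],[0,0,16,0,0.05],[0,0,20,0,0.05]],
])

```text
time_s: 34.5
position: [0.4601, -0.342, 0.1623]
orientation: [-3.141, 0.0, 0.213]
ft_force: [-0.1, 0.3, -3.2]
gripper_width: 0.0134
grasp_force: 50.0
```

>>> jog_arm([
  [[0,0,2,0,0.05],[0,0,4,0,0.05],[0,0,5,0,0.05],[0,0,6,0,0.05],[0,0,7,0,0.05]],
])

```text
time_s: 35.0
position: [0.4602, -0.3422, 0.1559]
orientation: [3.141, -0.0, 0.213]
ft_force: [-0.6, 0.4, -3.8]
gripper_width: 0.0135
grasp_force: 50.0
```

```bash
python3 -c "
from h import *
print(to(460,-342,155,.214),robot.state()['ft_force'])"
```

```text
(array([-0.2, -0.3,  0.9]), np.float64(-0.001), array([ 460.2, -342.2,  155.9]), np.float64(0.213)) [-0.56502069  0.35338569 -3.75473601]
```

>>> jog_arm([
  [[0,0,0.5,0,0.05],[0,0,1,0,0.05],[0,0,1,0,0.05],[0,0,1,0,0.05],[0,0,1,0,0.15]],
])

```text
time_s: 35.5
position: [0.4602, -0.3422, 0.155]
orientation: [3.141, 0.0, 0.213]
ft_force: [-0.7, -0.3, -1.6]
gripper_width: 0.014
grasp_force: 50.0
```

>>> jog_arm([
  [[0,0,0,0,0.3],[0,0,0,0,0.45],[0,0,0,0,0.5],[0,0,0,0,0.5],[0,0,0,0,0.5]],
])

```text
time_s: 36.0
position: [0.4602, -0.3422, 0.1549]
orientation: [3.141, -0.0, 0.213]
ft_force: [-0.1, 0.8, -0.1]
gripper_width: 0.0439
grasp_force: 0.0
```

>>> jog_arm([
  [[0,0,-10,0,0.5],[0,0,-40,0,0.5],[0,0,-80,0,0.5],[0,0,-115,0,0.5],[0,0,-130,0,0.5]],
])

```text
time_s: 36.5
position: [0.4615, -0.3433, 0.2895]
orientation: [3.136, -0.003, 0.213]
ft_force: [0.1, -0.6, -0.1]
gripper_width: 0.0438
grasp_force: 0.0
```

>>> jog_arm([
  [[0,0,0,0,0.5],[0,0,0,0,0.5],[0,0,0,0,0.5],[0,0,0,0,0.5],[0,0,0,0,0.5]],
])

```text
time_s: 37.0
position: [0.4597, -0.3418, 0.2837]
orientation: [-3.14, 0.001, 0.213]
ft_force: [0.5, -0.1, 0.0]
gripper_width: 0.044
grasp_force: 0.0
```

```bash
python3 - <<'E'
from loc import *
p,d,c=cap('wrist','w12.png'); P=pts(c,d)
print('hood',top(c,d,P,(.46,-.342),.15,.118,.138,.128)); near=np.hypot(P[...,0]-.46,P[...,1]+.342)<.07
print('bar',rect(P,near,.155,.172))
q=P[(np.hypot(P[...,0]-.46,P[...,1]+.342)<.12)&(abs(P[...,2]-.128)<.012)]
print('slope',np.linalg.lstsq(np.c_[q[:,:2]-[.46,-.342],np.ones(len(q))],q[:,2],rcond=None)[0],to(460,-342,155,.214))
E
```

```text
hood (array([ 460.2, -342.4]), array([204.3, 163. ]), 12.21, array([321., 226.]), np.float64(128.6))
bar (2787, array([ 461. , -341.7]), array([99.9, 14.1]), 12.22, np.float64(163.2))
slope [-0.00090065 -0.000319    0.12860193] (array([1.000e-01, 2.000e-01, 1.289e+02]), np.float64(-0.001), array([ 459.8, -341.9,  283.9]), np.float64(0.213))
```

The hood is level with its top at z 128.6, centred to within 1 mm. Handing in.

```bash
python3 -c "
from plant import robot
print(robot.hand_in())"
```

```text
the job is handed in; nothing more can be done
None
```

I packed the brick, tray, full rack and hood in the carrier in the required order and handed the job in at about 37 s. The last wrist measurement showed the hood level and within about 1 mm of centre; the hand-in returned no verdict.

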